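Slacken a glue-up clamp by its knurled wheel and push the block out

TASK

The glue has set. Stroke a fingertip across the knurled rim of the clamp's black handwheel, again and again, to unscrew it two full turns (a quarter turn either way does no harm), then push the laminated block with the fingertip straight out of the far side of the jaws, until it is wholly clear of both jaws and stands upright, still wholly on the plywood board. Do not grip or lift anything, do not push the block before the clamp is slackened, and leave the other things on the table and board where they are.

Things in the scene. Friction and masses are not known exactly. Their poses are not given: they have to be found in the camera images.
- board: Plywood board of the glue-up clamp, fixed to the table; yaw varies. 330 mm along its x by 310 along y, 14 thick. Origin: centre of its underside, at table level. Its x points to the far side, away from the robot; y runs along the clamp's level spindle, wheel at the -y end. An offcut and a brush lie on it at y above 85 mm.
- jaw_line (a point): Middle of the space between the two blue wood-lined jaws, at board height: x = -50, y = 0 mm of the board. Axes as the board's. Jaws are 50 mm long in x (25 either way), tops 58 mm above the table; faces at y = 23 (fixed, jaw runs back to y = 70) and y = -23 (moving, 20 thick, when tight). The blue screw head (64 mm in x, top 68 mm above the table) stands at y = -107 to -85 mm.
- wheel_centre (a point): Centre of the black knurled handwheel, on its axle, 50 mm above the table, 140 mm to the -y side of jaw_line when tight. Axle level along the board's y. 60 mm diameter over 36 ridges (1.5 mm proud, 5 mm apart), 20 mm wide. Its top, 80 mm above the table, is free from above and from both sides along x. The axle does not yield to pressing. This point turns with the wheel.
- wheel (a joint): Turn of the wheel, rad: 0 = tight (start), grows as it is unscrewed: top of the rim moves to the board's -x, towards the robot (anticlockwise seen from its outer end). Two turns = 12.57. Needs about 0.05 N m (1.7 N at the rim), stays where left. Each turn moves wheel and moving jaw 4 mm to -y. A white mark 8 mm wide across the rim is uppermost when tight and after each full turn.
- block_centre (a point): Centre (half-way up) of the block held in the jaws: laminated wood, light-dark-light, 100 mm long (its x, at the start along the board's x), 46 wide, 56 high, about 0.2 kg, standing loose on the board, top 70 mm above the table, 12 above the jaws. Its ends stick out 19 to 31 mm from the jaws. After two turns it has 8 mm of play.
- glue: Bystander: white glue bottle, 54 mm wide, 150 high, beside the board's +y side. Origin at its foot.
- tumbler: Bystander: glass tumbler, 68 mm wide, 100 high, on the table to the left. Origin at its foot.
- offcut: Bystander: dark wood offcut 60 x 35 x 20 mm lying on the board near its +y edge. Origin under its centre.
- brush: Bystander: 160 mm glue brush lying on the board near its +y edge. Origin under it.
- fclamp: Bystander: steel F-clamp, 300 mm, 26 high, lying on the table to the right. Origin under the middle of its bar.
- sherd: Bystander: flat terracotta sherd, 80 mm, 8 thick, lying on the table to the right. Origin under it.
- mallet: Bystander: hammer lying on the table to the left. Origin under its handle.
Not all that is in view belongs to the job. Of the things like the part that bears block_centre, leave any that is blue or pink; of the rest the larger one is meant.

How it is judged:
By the outcome, as a careful person would: the job done as asked, in the order asked, and still so for the second after the job is handed in, with the robot touching nothing.
It also fails if it takes over 72 s, if anything falls off the work surface, if the arm or the gripper's body presses on something with over 40 N, if the wrist force passes 120 N, or if a joint passes its speed limit or range.

ROBOT

A 6-joint arm with a two-finger parallel gripper is mounted at the origin on the work surface. World frame = base frame: x ahead of the robot, y to its left, z up, the work surface at z = 0. Lengths are in mm, angles in rad, forces in N, time in s.
With the tool pointing down it reaches from about 350 to 850 mm from the base axis. Payload 8.1 kg.
Tool frame: the origin (TCP) lies midway between the tips of the shut fingers; the grasp point (between the pads) lies 19 mm behind it; z points along the fingers, y is the line along which they close (so a half turn about z gives the same grasp; the last joint's range is limited). The gripper opens to 93 mm and grips with 3 to 60 N. Pads are 15 mm wide; open, the fingers measure 128 mm over their backs; the gripper's body (75 mm by 188 mm) begins 65 mm behind the grasp point.
Start: joints at [-1.428, 0.13, 1.488, -0, 1.523, -0.085], TCP at [135.521, -584.499, 218.635] pointing down, gripper open.
Joint ranges: [-2.96, 2.96], [-0.89, 2.26], [0.02, 2.5], [-1.34, 4.48], [0, 2.73], [-2.66, 2.66]. Speed limits (rad/s): [2.39, 2.39, 2.79, 3.14, 3.14, 3.14].

INTERFACE

Orientations are given as a unit quaternion [w, x, y, z].
In Python, from workcell import arm gives the robot as it stands.
- The arm moves only by the tool send_rows, never from a script. Its argument "targets" is a list of rows, each an object with "slide": the shift along the tool's x, y, z in m, a list of three; "twist": the turn, a rotation vector about the tool's x, y, z in degrees, a list of three. In form: [{"slide": [tx, ty, tz], "twist": [rx, ry, rz]}, ...]. A call has exactly 8 rows; each row is the pose to reach, as a shift and turn from the pose commanded when the call began, along the tool's axes at that moment; what a row does not reach only later rows make up. A row lasts 1/8 s, in which the tool goes at most 62.5 mm and 10.7 degrees, less where a joint would pass 70% of its speed; a pose out of reach is approached as far as the arm can. A call with a gripper value outside its range is refused whole. "claw" is the opening, from 0 (shut) to 1 (fully open), set as the call begins (left out, the last holds). The fingers move at their own pace and stop on an object; "squeeze" is the grip in N (left out, the last holds). Time passes only in rows, so rows that repeat a pose let the fingers close, or fill a call up. It gives the time, the measured TCP pose, the force, the opening and the grip force at its end, in the units of the state.
- arm.observe(): the state, without advancing time (a new reading comes with each control period).
- arm.snapshot(name): name is "side" or "top"; returns a dict with "image" (480x640x3 uint8, blue, green, red), "intrinsics" (3x3 intrinsics, pixels), "R" (3x3) and "t" (3): a world point X has camera coordinates R X + t. Camera axes: x right, y down, z forward; pixel columns grow to the right and rows downward; lengths in mm; the calibration is good to about 2 mm. A picture is of the moment at which its call begins. There is no depth.
- arm.sign_off(): hands the job in; it is judged then, once.
The state is a dict: "clock": time; "joints": joint angles; "dq": joint speeds; "effort": joint torques, N m; "tcp_pos": TCP position; "tcp_rot": TCP orientation; "wrist_force": force on the tool from outside, world axes, zero at the start; "wrist_torque": the same for the moment, N m; "width": finger opening in mm; "grasp_force": force on a finger pad.
Only numpy, scipy, OpenCV 4.12 (cv2) and the standard library are available. Lean on these libraries where they do the work, as an engineer would, in place of code of your own. Each camera call takes 0.05 s, during which the arm holds its last target. There are 200 camera calls.

## Working session

There is one attempt and no reset: what is moved stays moved. The work goes in short steps, Python scripts to look and compute and a tool call to move; the robot and the scene stay as the last step left them, time stands still between calls to the robot, and variables do not carry over. Pictures are saved under pics/ and viewed, at most 10 in all, crops included, and the job is handed in when it is done.

Besides the shell and the picture viewer there is one more tool, called after "Emit:" by a JSON object that holds its "name" and its "arguments". send_rows: Moves the arm, as the interface text tells. Its arguments: {"type":"object","properties":{"targets":{"type":"array"},"claw":{"type":"number"},"squeeze":{"type":"number"}},"required":["targets"]}

```bash
mkdir -p pics; ls; python3 - <<'E'
from workcell import arm
import cv2,json,numpy as np
s=arm.observe();print(s)
for n in("side","top"):
    d=arm.snapshot(n);cv2.imwrite(f"pics/{n}0.png",d["image"])
    np.savez(f"{n}.npz",K=d["intrinsics"],R=d["R"],t=d["t"]);print(n,np.array(d["intrinsics"]).tolist(),(-np.array(d["R"]).T@np.array(d["t"])).round(0))
E
```

```text
pics
{'clock': 0.0, 'joints': array([-1.42841818e+00,  1.31145554e-01,  1.48928174e+00, -2.44892172e-05,
        1.52299416e+00, -8.53848581e-02]), 'dq': array([ 0.00121011, -0.00143998, -0.00035469, -0.00149645, -0.00092727,
        0.00069733]), 'effort': array([ 1.76870184e-03, -5.59840715e+01, -4.91752839e+01,  7.68477051e-02,
        3.52830521e-02, -1.37345683e-04]), 'tcp_pos': array([ 135.41962668, -583.93233501,  217.59542337]), 'tcp_rot': array([-9.13682098e-04,  9.93522024e-01,  1.13636052e-01, -3.82789726e-05]), 'wrist_force': array([-0.1243564 , -0.76756809, -0.11140238]), 'wrist_torque': array([ 0.03584433, -0.05233366,  0.03306294]), 'grasp_force': 0.0, 'width': 93.11845444454639}
side [[562.2275695443411, 0.0, 328.2012024572192], [0.0, 562.2275695443411, 239.26639194815485], [0.0, 0.0, 1.0]] [ 404. 1271.  878.]
top [[450.17721385158035, 0.0, 322.4790619784715], [0.0, 450.17721385158035, 236.52613094025747], [0.0, 0.0, 1.0]] [ 307.  -13. 1102.]
```

View pics/top0.png

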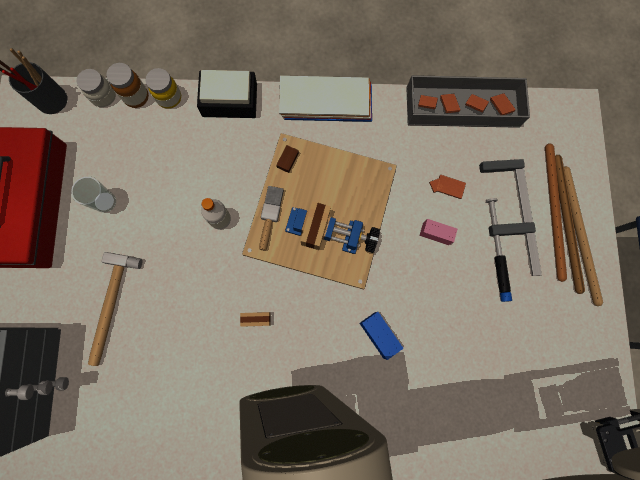

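View pics/side0.png

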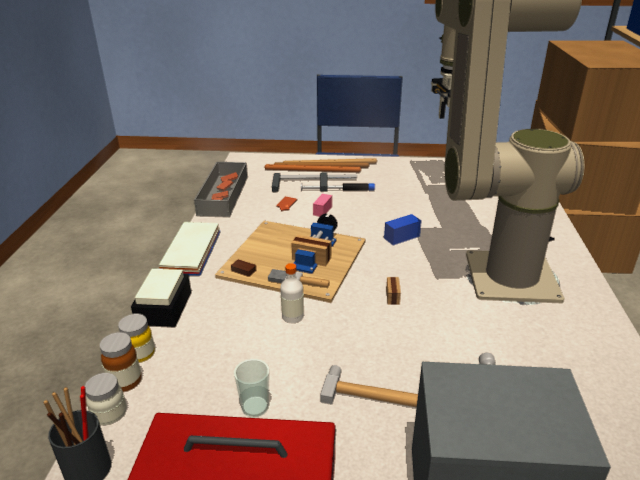

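Top view: the candidates for the block are the laminated block in the jaws (316,226), the small laminated piece (256,319), the blue block (382,335) and the pink block (438,231). I choose (316,226), because it is the larger one that is not blue or pink and it sits in the jaws. The wheel is at about (373,239), and the board corners are at about (281,134), (396,164), (364,289) and (243,254). In the side view the block is at (312,250) and the wheel at (327,223).

```bash
cat > h.py <<'E'
import numpy as np,cv2
C={n:np.load(f"{n}.npz") for n in("side","top")}
def ray(n,uv,z):
    c=C[n];uv=np.atleast_2d(uv).astype(float)
    d=np.c_[uv,np.ones(len(uv))]@np.linalg.inv(c["K"]).T@c["R"]; o=-c["R"].T@c["t"]
    return o+d*((z-o[2])/d[:,2])[:,None]
def proj(n,X):
    c=C[n];p=(np.atleast_2d(X)@c["R"].T+c["t"])@c["K"].T; return p[:,:2]/p[:,2:]
E
python3 - <<'E'
from h import *
im=cv2.imread("pics/top0.png")
hsv=cv2.cvtColor(im,cv2.COLOR_BGR2HSV)
m=cv2.inRange(hsv,(8,70,110),(25,200,255)); m[:120]=0;m[300:]=0;m[:,:235]=0;m[:,405:]=0
m=cv2.morphologyEx(m,cv2.MORPH_OPEN,np.ones((3,3)))
c=max(cv2.findContours(m,0,2)[0],key=cv2.contourArea)
h=cv2.convexHull(c)
W=ray("top",h[:,0],14)[:,:2].astype(np.float32)
r=cv2.minAreaRect(W);print(r)
# wheel: dark
m=cv2.inRange(hsv,(0,0,0),(180,255,60));m[:, :360]=0;m[:,390:]=0;m[:215]=0;m[265:]=0
c=max(cv2.findContours(m,0,2)[0],key=cv2.contourArea);print(cv2.boundingRect(c),cv2.minAreaRect(c))
B=np.array(r[0]);e=cv2.boxPoints(r);print(e)
# yaw: edge of ~330 closest to +x
best=min([np.arctan2(*(e[(i+1)%4]-e[i])[::-1]) for i in range(4)],key=abs);print("yaw",best)
R=np.array([[np.cos(best),-np.sin(best)],[np.sin(best),np.cos(best)]])
for k,p,z in(("jaw",(-50,0),70),("wheel",(-50,-140),50),("wheeltop",(-50,-140),80),("b",(0,0),14)):
    w=np.r_[B+R@p,z];print(k,w,proj("top",w),proj("side",w))
cv2.imwrite("pics/c1.png",np.hstack([cv2.resize(im[185:275,270:400],(520,360),interpolation=2)]))
E
```

```text
((594.2283935546875, -43.994110107421875), (308.7330627441406, 328.5916442871094), 74.6952133178711)
(365, 227, 15, 26) ((371.35845947265625, 239.24530029296875), (11.813008308410645, 24.99962043762207), 15.945395469665527)
[[ 395.01367  -149.51962 ]
 [ 711.9519   -236.25256 ]
 [ 793.4431     61.531403]
 [ 476.50488   148.26434 ]]
yaw -0.2671189
jaw [546.00162578 -30.7964288   70.        ] [[315.81423053 221.83189166]] [[309.57057185 240.85850785]]
wheel [ 509.04811811 -165.83137858   50.        ] [[372.04704835 239.52467085]] [[326.58402913 223.10376854]]
wheeltop [ 509.04811811 -165.83137858   80.        ] [[373.87159018 237.11081841]] [[326.56205429 214.21523425]]
b [594.22839355 -43.99411011  14.        ] [[320.84113535 208.1231321 ]] [[293.31665847 254.72094254]]
```

View pics/c1.png

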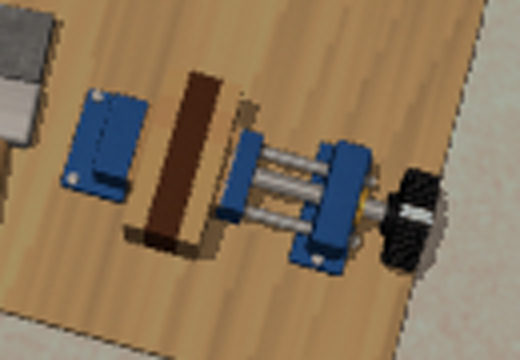

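Emit:
{"name": "send_rows", "arguments": {"targets": [{"slide": [0.048,-0.031,0],"twist": [0,0,7]},{"slide": [0.096,-0.062,0],"twist": [0,0,14]},{"slide": [0.145,-0.092,0],"twist": [0,0,21]},{"slide": [0.193,-0.122,0],"twist": [0,0,28.3]},{"slide": [0.241,-0.153,0],"twist": [0,0,28.3]},{"slide": [0.29,-0.184,0],"twist": [0,0,28.3]},{"slide": [0.338,-0.214,0],"twist": [0,0,28.3]},{"slide": [0.386,-0.245,0],"twist": [0,0,28.3]}], "claw": 0, "squeeze": 10}}

```text
clock: 1.1
tcp_pos: [457.1, -257.0, 218.3]
tcp_rot: [-0.0, 0.991, -0.133, -0.0]
wrist_force: [0.2, -1.2, -0.6]
width: 17.5
grasp_force: 0.0
```

Emit:
{"name": "send_rows", "arguments": {"targets": [{"slide": [0.019,-0.033,0.03],"twist": [0,0,0]},{"slide": [0.038,-0.066,0.06],"twist": [0,0,0]},{"slide": [0.056,-0.1,0.09],"twist": [0,0,0]},{"slide": [0.056,-0.1,0.108],"twist": [0,0,0]},{"slide": [0.056,-0.1,0.108],"twist": [0,0,0]},{"slide": [0.056,-0.1,0.108],"twist": [0,0,0]},{"slide": [0.056,-0.1,0.108],"twist": [0,0,0]},{"slide": [0.056,-0.1,0.108],"twist": [0,0,0]}]}}

```text
clock: 2.1
tcp_pos: [536.9, -177.7, 111.8]
tcp_rot: [0.0, 0.991, -0.133, 0.001]
wrist_force: [1.0, -0.4, -0.9]
width: 0.5
grasp_force: 0.0
```

```bash
python3 - <<'E'
from h import *
from workcell import arm
s=arm.observe();print(s["tcp_pos"],s["wrist_force"],s["width"])
a=arm.snapshot("side")["image"];b=arm.snapshot("top")["image"]
cv2.imwrite("pics/c2.png",np.hstack([cv2.resize(a[160:280,260:390],(390,360),interpolation=2),cv2.resize(b[180:300,290:420],(390,360),interpolation=2)]))
E
```

```text
[ 536.8988426  -177.70676675  111.7877591 ] [ 0.99102723 -0.36950088 -0.85992851] 0.46364929711386577
```

View pics/c2.png

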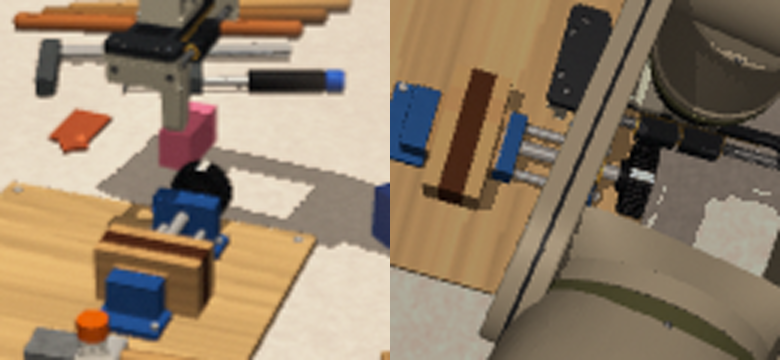

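Emit:
{"name": "send_rows", "arguments": {"targets": [{"slide": [0.005,0,0.03],"twist": [0,0,0]},{"slide": [-0.004,0,0.0385],"twist": [0,0,0]},{"slide": [-0.013,0,0.033],"twist": [0,0,0]},{"slide": [-0.022,0,0.0315],"twist": [0,0,0]},{"slide": [-0.038,0,0.0315],"twist": [0,0,0]},{"slide": [-0.047,0,0.033],"twist": [0,0,0]},{"slide": [-0.056,0,0.0385],"twist": [0,0,0]},{"slide": [-0.066,0,0.036],"twist": [0,0,0]}]}}

```text
clock: 3.2
tcp_pos: [471.2, -158.9, 73.4]
tcp_rot: [-0.0, 0.991, -0.133, -0.001]
wrist_force: [-0.9, -0.4, -0.2]
width: 0.5
grasp_force: 0.0
```

```bash
python3 - <<'E'
from h import *
from workcell import arm
s=arm.observe();print(s["tcp_pos"],s["wrist_force"])
a=arm.snapshot("side")["image"];b=arm.snapshot("top")["image"]
cv2.imwrite("pics/c3.png",np.hstack([cv2.resize(a[190:250,290:365],(400,320),interpolation=2),cv2.resize(b[210:270,340:415],(400,320),interpolation=2)]))
E
```

```text
[ 471.18298087 -158.86482031   73.37409721] [-0.85926288 -0.40624821 -0.1535488 ]
```

View pics/c3.png

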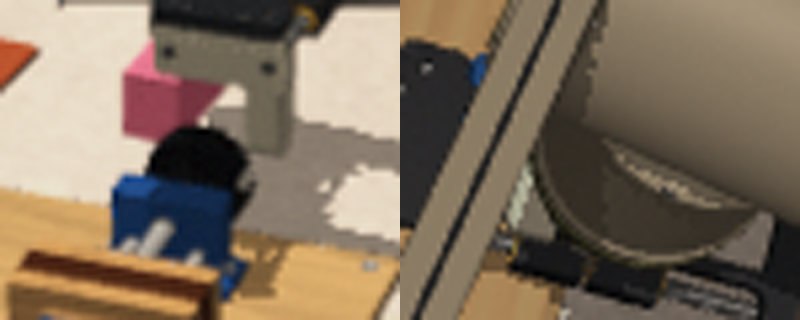

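```bash
cat > w.py <<'E'
from h import *
from workcell import arm
B=np.array([594.2,-44.0]);yw=-.2671;Rb=np.array([[np.cos(yw),-np.sin(yw)],[np.sin(yw),np.cos(yw)]])
def bw(x,y,z): return np.r_[B+Rb@(x,y),z]
def mark(im,dy=0,n="side"):
    "brightness along the rim; phi from top towards board -x, deg"
    out=[]
    for p in range(-180,180,5):
        v=0
        for y in(-133,-136,-140,-144) :
            for r in (29.5,):
                q=proj(n,bw(-50-r*np.sin(np.radians(p)),y-dy,50+r*np.cos(np.radians(p))))[0]
                v=max(v,float(cv2.getRectSubPix(im,(1,1),(float(q[0]),float(q[1]))).min()))
        out.append((p,int(v)))
    return out
E
python3 - <<'E'
from w import *
im=cv2.imread("pics/side0.png");print([x for x in mark(im) if -120<x[0]<150])
im=arm.snapshot("side")["image"];print([x for x in mark(im,1) if -120<x[0]<150])
E
```

```text
[(-115, 33), (-110, 34), (-105, 33), (-100, 33), (-95, 50), (-90, 94), (-85, 130), (-80, 108), (-75, 114), (-70, 130), (-65, 130), (-60, 115), (-55, 113), (-50, 97), (-45, 70), (-40, 40), (-35, 38), (-30, 36), (-25, 28), (-20, 24), (-15, 24), (-10, 47), (-5, 95), (0, 161), (5, 193), (10, 172), (15, 105), (20, 40), (25, 26), (30, 38), (35, 43), (40, 34), (45, 43), (50, 49), (55, 49), (60, 47), (65, 53), (70, 64), (75, 42), (80, 49), (85, 62), (90, 69), (95, 57), (100, 60), (105, 67), (110, 81), (115, 90), (120, 91), (125, 98), (130, 90), (135, 75), (140, 53), (145, 32)]
[(-115, 24), (-110, 30), (-105, 33), (-100, 32), (-95, 40), (-90, 81), (-85, 117), (-80, 121), (-75, 147), (-70, 154), (-65, 125), (-60, 113), (-55, 110), (-50, 91), (-45, 61), (-40, 40), (-35, 38), (-30, 32), (-25, 25), (-20, 22), (-15, 24), (-10, 26), (-5, 38), (0, 52), (5, 43), (10, 15), (15, 21), (20, 21), (25, 17), (30, 23), (35, 16), (40, 21), (45, 21), (50, 25), (55, 26), (60, 34), (65, 41), (70, 69), (75, 86), (80, 91), (85, 86), (90, 59), (95, 59), (100, 52), (105, 39), (110, 43), (115, 49), (120, 49), (125, 55), (130, 52), (135, 41), (140, 30), (145, 20)]
```

Emit:
{"name": "send_rows", "arguments": {"targets": [{"slide": [0.026,0,-0.02],"twist": [0,0,0]},{"slide": [0.072,0,-0.006],"twist": [0,0,0]},{"slide": [0.064,0,0.005],"twist": [0,0,0]},{"slide": [0.053,0,-0.0023],"twist": [0,0,0]},{"slide": [0.036,0,-0.004],"twist": [0,0,0]},{"slide": [0.019,0,-0.0023],"twist": [0,0,0]},{"slide": [0.008,0,0.005],"twist": [0,0,0]},{"slide": [0,0,0],"twist": [0,0,0]}]}}

```text
clock: 4.35
tcp_pos: [471.1, -158.8, 73.5]
tcp_rot: [-0.0, 0.991, -0.133, -0.001]
wrist_force: [0.0, 0.2, -0.5]
width: 0.8
grasp_force: 0.0
```

```bash
python3 - <<'E'
from w import *
print(arm.observe()["wrist_force"])
im=arm.snapshot("side")["image"];cv2.imwrite("pics/s2.png",im);print([x for x in mark(im,2) if -100<x[0]<180])
im=arm.snapshot("top")["image"];cv2.imwrite("pics/t2.png",im);print([x for x in mark(im,2,"top") if -100<x[0]<180])
E
```

```text
[ 0.01485557  0.23474626 -0.47857744]
[(-95, 55), (-90, 101), (-85, 116), (-80, 111), (-75, 118), (-70, 123), (-65, 126), (-60, 131), (-55, 128), (-50, 123), (-45, 78), (-40, 38), (-35, 35), (-30, 30), (-25, 30), (-20, 30), (-15, 27), (-10, 35), (-5, 47), (0, 52), (5, 39), (10, 25), (15, 27), (20, 32), (25, 24), (30, 24), (35, 16), (40, 20), (45, 17), (50, 28), (55, 26), (60, 28), (65, 27), (70, 34), (75, 37), (80, 35), (85, 36), (90, 42), (95, 43), (100, 42), (105, 41), (110, 45), (115, 48), (120, 50), (125, 54), (130, 53), (135, 42), (140, 30), (145, 19), (150, 16), (155, 17), (160, 16), (165, 16), (170, 17), (175, 17)]
[(-95, 68), (-90, 68), (-85, 69), (-80, 69), (-75, 70), (-70, 70), (-65, 69), (-60, 68), (-55, 67), (-50, 66), (-45, 64), (-40, 61), (-35, 59), (-30, 56), (-25, 52), (-20, 43), (-15, 39), (-10, 39), (-5, 37), (0, 38), (5, 37), (10, 37), (15, 38), (20, 38), (25, 38), (30, 38), (35, 38), (40, 41), (45, 53), (50, 53), (55, 50), (60, 54), (65, 51), (70, 53), (75, 62), (80, 80), (85, 87), (90, 90), (95, 90), (100, 90), (105, 90), (110, 90), (115, 90), (120, 89), (125, 83), (130, 70), (135, 60), (140, 57), (145, 49), (150, 51), (155, 50), (160, 52), (165, 54), (170, 50), (175, 39)]
```

Emit:
{"name": "send_rows", "arguments": {"targets": [{"slide": [0.026,0,-0.02],"twist": [0,0,0]},{"slide": [0.072,0,-0.006],"twist": [0,0,0]},{"slide": [0.064,0,0.005],"twist": [0,0,0]},{"slide": [0.053,0,-0.0023],"twist": [0,0,0]},{"slide": [0.036,0,-0.004],"twist": [0,0,0]},{"slide": [0.019,0,-0.0023],"twist": [0,0,0]},{"slide": [0.008,0,0.005],"twist": [0,0,0]},{"slide": [0,0,0],"twist": [0,0,0]}]}}

```text
clock: 5.45
tcp_pos: [471.0, -158.8, 73.6]
tcp_rot: [-0.0, 0.991, -0.133, -0.001]
wrist_force: [-0.1, 0.2, -0.4]
width: 0.7
grasp_force: 0.0
```

```bash
python3 - <<'E'
from w import *
im=arm.snapshot("side")["image"];cv2.imwrite("pics/s3.png",im);print([x for x in mark(im,3) if -110<x[0]<110])
E
```

```text
[(-105, 34), (-100, 41), (-95, 55), (-90, 96), (-85, 136), (-80, 147), (-75, 128), (-70, 118), (-65, 108), (-60, 111), (-55, 104), (-50, 81), (-45, 53), (-40, 38), (-35, 32), (-30, 30), (-25, 29), (-20, 26), (-15, 22), (-10, 29), (-5, 42), (0, 49), (5, 42), (10, 23), (15, 17), (20, 22), (25, 21), (30, 20), (35, 21), (40, 23), (45, 19), (50, 26), (55, 24), (60, 26), (65, 22), (70, 29), (75, 34), (80, 30), (85, 31), (90, 38), (95, 40), (100, 38), (105, 42)]
```

Emit:
{"name": "send_rows", "arguments": {"targets": [{"slide": [0.026,0,-0.02],"twist": [0,0,0]},{"slide": [0.072,0,-0.006],"twist": [0,0,0]},{"slide": [0.064,0,0.005],"twist": [0,0,0]},{"slide": [0.053,0,-0.0023],"twist": [0,0,0]},{"slide": [0.036,0,-0.004],"twist": [0,0,0]},{"slide": [0.019,0,-0.0023],"twist": [0,0,0]},{"slide": [0.008,0,0.005],"twist": [0,0,0]},{"slide": [0,0,0],"twist": [0,0,0]}]}}

```text
clock: 6.5
tcp_pos: [471.0, -158.8, 73.5]
tcp_rot: [-0.0, 0.991, -0.133, -0.001]
wrist_force: [-1.1, -0.5, -0.3]
width: 0.6
grasp_force: 0.0
```

```bash
python3 - <<'E'
from w import *
im=arm.snapshot("side")["image"];cv2.imwrite("pics/s4.png",im);print([x for x in mark(im,3.5) if -110<x[0]<110])
E
```

```text
[(-105, 32), (-100, 34), (-95, 84), (-90, 131), (-85, 135), (-80, 145), (-75, 146), (-70, 120), (-65, 107), (-60, 112), (-55, 105), (-50, 79), (-45, 49), (-40, 40), (-35, 35), (-30, 29), (-25, 28), (-20, 26), (-15, 23), (-10, 35), (-5, 49), (0, 77), (5, 107), (10, 99), (15, 53), (20, 23), (25, 19), (30, 16), (35, 22), (40, 21), (45, 17), (50, 19), (55, 20), (60, 26), (65, 19), (70, 23), (75, 28), (80, 34), (85, 34), (90, 31), (95, 32), (100, 39), (105, 44)]
```

Emit:
{"name": "send_rows", "arguments": {"targets": [{"slide": [0.026,0,-0.02],"twist": [0,0,0]},{"slide": [0.072,0,-0.006],"twist": [0,0,0]},{"slide": [0.064,0,0.005],"twist": [0,0,0]},{"slide": [0.053,0,-0.0023],"twist": [0,0,0]},{"slide": [0.036,0,-0.004],"twist": [0,0,0]},{"slide": [0.019,0,-0.0023],"twist": [0,0,0]},{"slide": [0.008,0,0.005],"twist": [0,0,0]},{"slide": [0,0,0],"twist": [0,0,0]}]}}

```text
clock: 7.55
tcp_pos: [470.9, -158.7, 73.3]
tcp_rot: [-0.0, 0.991, -0.133, -0.001]
wrist_force: [-0.0, 1.0, 0.2]
width: 0.2
grasp_force: 0.0
```

```bash
python3 - <<'E'
from w import *
im=arm.snapshot("side")["image"];cv2.imwrite("pics/s5.png",im);print([x for x in mark(im,5) if -40<x[0]<130])
E
```

```text
[(-35, 36), (-30, 29), (-25, 27), (-20, 24), (-15, 23), (-10, 19), (-5, 32), (0, 36), (5, 34), (10, 30), (15, 30), (20, 12), (25, 24), (30, 20), (35, 20), (40, 21), (45, 20), (50, 17), (55, 24), (60, 24), (65, 24), (70, 24), (75, 33), (80, 43), (85, 69), (90, 92), (95, 108), (100, 90), (105, 85), (110, 84), (115, 81), (120, 66), (125, 45)]
```

Emit:
{"name": "send_rows", "arguments": {"targets": [{"slide": [0.026,0,-0.02],"twist": [0,0,0]},{"slide": [0.072,0,-0.006],"twist": [0,0,0]},{"slide": [0.064,0,0.005],"twist": [0,0,0]},{"slide": [0.053,0,-0.0023],"twist": [0,0,0]},{"slide": [0.036,0,-0.004],"twist": [0,0,0]},{"slide": [0.019,0,-0.0023],"twist": [0,0,0]},{"slide": [0.008,0,0.005],"twist": [0,0,0]},{"slide": [0,0,0],"twist": [0,0,0]}]}}

```text
clock: 8.6
tcp_pos: [471.0, -158.8, 73.6]
tcp_rot: [-0.0, 0.991, -0.133, -0.001]
wrist_force: [0.5, -0.4, 0.7]
width: 0.4
grasp_force: 0.0
```

Emit:
{"name": "send_rows", "arguments": {"targets": [{"slide": [0.026,0,-0.02],"twist": [0,0,0]},{"slide": [0.072,0,-0.006],"twist": [0,0,0]},{"slide": [0.064,0,0.005],"twist": [0,0,0]},{"slide": [0.053,0,-0.0023],"twist": [0,0,0]},{"slide": [0.036,0,-0.004],"twist": [0,0,0]},{"slide": [0.019,0,-0.0023],"twist": [0,0,0]},{"slide": [0.008,0,0.005],"twist": [0,0,0]},{"slide": [0,0,0],"twist": [0,0,0]}]}}

```text
clock: 9.6
tcp_pos: [470.8, -158.7, 73.3]
tcp_rot: [-0.0, 0.991, -0.133, -0.001]
wrist_force: [0.1, 0.1, 0.2]
width: 0.6
grasp_force: 0.0
```

```bash
python3 - <<'E'
from w import *
im=arm.snapshot("side")["image"];cv2.imwrite("pics/s7.png",im);print([x for x in mark(im,7) if -60<x[0]<130])
E
```

```text
[(-55, 86), (-50, 58), (-45, 46), (-40, 42), (-35, 38), (-30, 31), (-25, 24), (-20, 19), (-15, 17), (-10, 26), (-5, 49), (0, 56), (5, 28), (10, 16), (15, 24), (20, 25), (25, 15), (30, 24), (35, 21), (40, 15), (45, 16), (50, 20), (55, 21), (60, 19), (65, 31), (70, 32), (75, 32), (80, 34), (85, 35), (90, 33), (95, 39), (100, 44), (105, 48), (110, 51), (115, 49), (120, 49), (125, 47)]
```

Emit:
{"name": "send_rows", "arguments": {"targets": [{"slide": [0.026,0,-0.02],"twist": [0,0,0]},{"slide": [0.068,0,-0.01],"twist": [0,0,0]},{"slide": [0.058,0,0.0],"twist": [0,0,0]},{"slide": [0.05,0,-0.0034],"twist": [0,0,0]},{"slide": [0.036,0,-0.004],"twist": [0,0,0]},{"slide": [0.019,0,-0.0023],"twist": [0,0,0]},{"slide": [0.008,0,0.005],"twist": [0,0,0]},{"slide": [0,0,0],"twist": [0,0,0]}]}}

```text
clock: 10.65
tcp_pos: [470.8, -158.7, 73.4]
tcp_rot: [-0.0, 0.991, -0.133, -0.001]
wrist_force: [-0.3, 0.4, 0.8]
width: 0.7
grasp_force: 0.0
```

```bash
python3 - <<'E'
from w import *
im=arm.snapshot("side")["image"];cv2.imwrite("pics/s8.png",im);print([x for x in mark(im,8) if -60<x[0]<130])
cv2.imwrite("pics/c4.png",cv2.resize(im[190:290,250:370],(720,600),interpolation=2))
E
```

```text
[(-55, 79), (-50, 55), (-45, 48), (-40, 43), (-35, 35), (-30, 29), (-25, 22), (-20, 21), (-15, 20), (-10, 25), (-5, 38), (0, 43), (5, 34), (10, 25), (15, 44), (20, 93), (25, 110), (30, 102), (35, 69), (40, 21), (45, 21), (50, 25), (55, 27), (60, 22), (65, 20), (70, 24), (75, 25), (80, 28), (85, 32), (90, 35), (95, 36), (100, 40), (105, 48), (110, 53), (115, 51), (120, 48), (125, 46)]
```

View pics/c4.png

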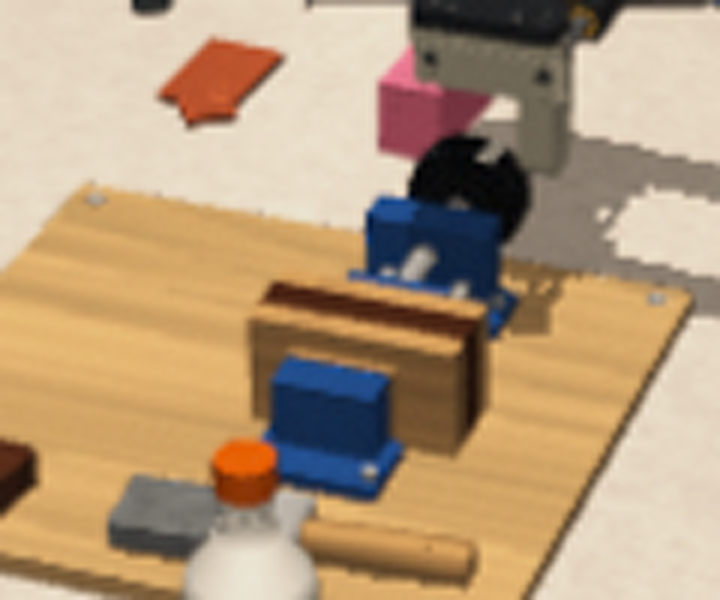

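The mark is at crop (490,152), about 22° past the top, so the wheel has turned about 742° = 2.06 turns. That is within the allowance. The block still stands between the jaws. Next I lift clear and go behind the block's near end.

Emit:
{"name": "send_rows", "arguments": {"targets": [{"slide": [-0.02,0,-0.04],"twist": [0,0,0]},{"slide": [-0.035,-0.047,-0.04],"twist": [0,0,0]},{"slide": [-0.05,-0.095,-0.04],"twist": [0,0,0]},{"slide": [-0.064,-0.142,-0.04],"twist": [0,0,0]},{"slide": [-0.064,-0.142,-0.01],"twist": [0,0,0]},{"slide": [-0.064,-0.142,0.02],"twist": [0,0,0]},{"slide": [-0.064,-0.142,0.046],"twist": [0,0,0]},{"slide": [-0.064,-0.142,0.046],"twist": [0,0,0]}]}}

```text
clock: 11.7
tcp_pos: [446.3, -5.3, 26.7]
tcp_rot: [-0.0, 0.991, -0.133, -0.002]
wrist_force: [-0.1, -0.8, -0.3]
width: 0.7
grasp_force: 0.0
```

```bash
python3 - <<'E'
from w import *
s=arm.observe();print(Rb.T@(s["tcp_pos"][:2]-B),s["tcp_pos"],s["wrist_force"])
im=arm.snapshot("side")["image"];tp=arm.snapshot("top")["image"]
cv2.imwrite("pics/c5.png",np.hstack([cv2.resize(im[190:290,270:370],(400,400),interpolation=2),cv2.resize(tp[170:270,280:380],(400,400),interpolation=2)]))
E
```

```text
[-152.87930253   -1.7228184 ] [446.28702919  -5.31147056  26.73500811] [-0.05296724 -0.80172745 -0.34339762]
```

View pics/c5.png

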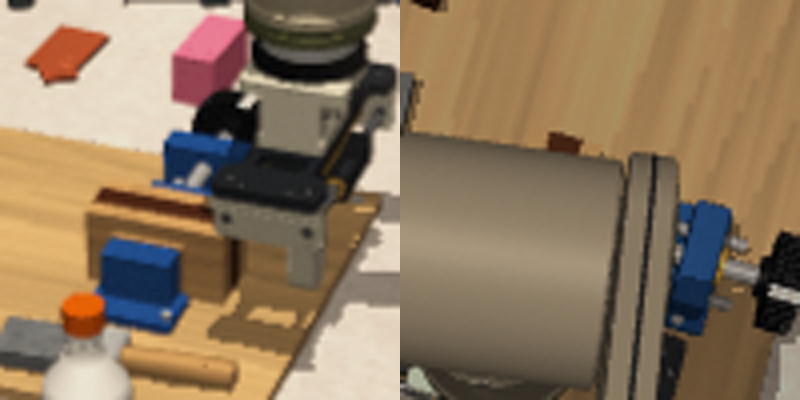

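Emit:
{"name": "send_rows", "arguments": {"targets": [{"slide": [0.015,0,0],"twist": [0,0,0]},{"slide": [0.03,0,0],"twist": [0,0,0]},{"slide": [0.036,0,0],"twist": [0,0,0]},{"slide": [0.042,0,0],"twist": [0,0,0]},{"slide": [0.048,0,0],"twist": [0,0,0]},{"slide": [0.054,0,0],"twist": [0,0,0]},{"slide": [0.06,0,0],"twist": [0,0,0]},{"slide": [0.066,0,0],"twist": [0,0,0]}]}}

```text
clock: 12.8
tcp_pos: [512.4, -23.1, 28.6]
tcp_rot: [-0.0, 0.991, -0.133, -0.0]
wrist_force: [-0.4, 1.6, 1.0]
width: 0.5
grasp_force: 0.6
```

Emit:
{"name": "send_rows", "arguments": {"targets": [{"slide": [0.006,0,0],"twist": [0,0,0]},{"slide": [0.012,0,0],"twist": [0,0,0]},{"slide": [0.018,0,0],"twist": [0,0,0]},{"slide": [0.024,0,0],"twist": [0,0,0]},{"slide": [0.03,0,0],"twist": [0,0,0]},{"slide": [0.034,0,0],"twist": [0,0,0]},{"slide": [0.037,0,0],"twist": [0,0,0]},{"slide": [0.037,0,0],"twist": [0,0,0]}]}}

```text
clock: 13.8
tcp_pos: [548.1, -32.9, 28.7]
tcp_rot: [0.0, 0.991, -0.133, 0.0]
wrist_force: [0.8, 0.1, 0.7]
width: 0.1
grasp_force: 0.0
```

```bash
python3 - <<'E'
from w import *
s=arm.observe();print(Rb.T@(s["tcp_pos"][:2]-B),s["tcp_pos"],s["wrist_force"])
im=arm.snapshot("side")["image"];tp=arm.snapshot("top")["image"]
cv2.imwrite("pics/c6.png",np.hstack([cv2.resize(im[190:290,270:370],(400,400),interpolation=2),cv2.resize(tp[170:270,280:380],(400,400),interpolation=2)]))
E
```

```text
[-47.35823734  -1.44561123] [548.13952058 -32.89483585  28.68228445] [0.7824489  0.11535224 0.73470303]
```

View pics/c6.png

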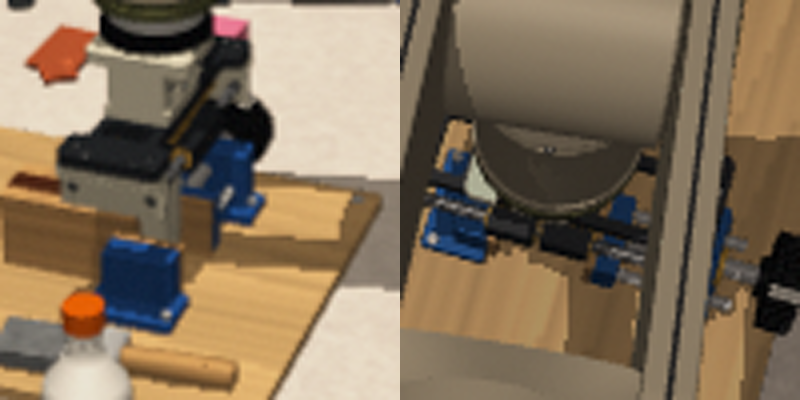

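The block is moving straight out, the finger is between the jaws and the forces are low. I continue.

Emit:
{"name": "send_rows", "arguments": {"targets": [{"slide": [0.006,0,0],"twist": [0,0,0]},{"slide": [0.012,0,0],"twist": [0,0,0]},{"slide": [0.018,0,0],"twist": [0,0,0]},{"slide": [0.024,0,0],"twist": [0,0,0]},{"slide": [0.03,0,0],"twist": [0,0,0]},{"slide": [0.034,0,0],"twist": [0,0,0]},{"slide": [0.036,0,0],"twist": [0,0,0]},{"slide": [0.03,0,0],"twist": [0,0,0]}]}}

```text
clock: 14.9
tcp_pos: [577.1, -40.8, 28.8]
tcp_rot: [0.0, 0.991, -0.133, 0.0]
wrist_force: [-0.5, -0.7, -0.3]
width: 0.8
grasp_force: 0.0
```

Emit:
{"name": "send_rows", "arguments": {"targets": [{"slide": [-0.01,0,0],"twist": [0,0,0]},{"slide": [-0.012,0,-0.03],"twist": [0,0,0]},{"slide": [-0.012,0,-0.08],"twist": [0,0,0]},{"slide": [-0.012,0,-0.13],"twist": [0,0,0]},{"slide": [-0.04,0.05,-0.15],"twist": [0,0,0]},{"slide": [-0.07,0.1,-0.15],"twist": [0,0,0]},{"slide": [-0.1,0.15,-0.15],"twist": [0,0,0]},{"slide": [-0.13,0.2,-0.15],"twist": [0,0,0]}]}}

```text
clock: 15.9
tcp_pos: [396.9, -199.9, 178.5]
tcp_rot: [0.0, 0.991, -0.132, 0.0]
wrist_force: [0.9, -0.9, 0.8]
width: 0.6
grasp_force: 0.0
```

Emit:
{"name": "send_rows", "arguments": {"targets": [{"slide": [0,0.05,0],"twist": [0,0,0]},{"slide": [-0.02,0.1,0],"twist": [0,0,0]},{"slide": [-0.04,0.15,0],"twist": [0,0,0]},{"slide": [-0.06,0.2,0],"twist": [0,0,0]},{"slide": [-0.06,0.2,0],"twist": [0,0,0]},{"slide": [-0.06,0.2,0],"twist": [0,0,0]},{"slide": [-0.06,0.2,0],"twist": [0,0,0]},{"slide": [-0.06,0.2,0],"twist": [0,0,0]}]}}

```text
clock: 16.9
tcp_pos: [289.1, -375.8, 178.7]
tcp_rot: [-0.0, 0.991, -0.132, 0.0]
wrist_force: [0.7, 0.3, -0.0]
width: 0.3
grasp_force: 0.0
```

```bash
python3 - <<'E'
from w import *
s=arm.observe();print(s["tcp_pos"],s["wrist_force"])
im=arm.snapshot("side")["image"];tp=arm.snapshot("top")["image"]
print([x for x in mark(tp,8,"top") if -60<x[0]<90])
for x in(-25,0):print(x,proj("top",[bw(x,-23,70),bw(x,23,70)]).round(1).tolist())
cv2.imwrite("pics/c7.png",np.hstack([cv2.resize(im[190:310,210:370],(400,300),interpolation=2),cv2.resize(tp[130:295,235:405],(400,388),interpolation=2)[:300]]))
E
```

```text
[ 289.0693622  -375.75367512  178.6547296 ] [ 0.65811784  0.25094146 -0.00305839]
[(-55, 26), (-50, 23), (-45, 23), (-40, 24), (-35, 23), (-30, 24), (-25, 19), (-20, 21), (-15, 18), (-10, 27), (-5, 18), (0, 23), (5, 27), (10, 25), (15, 76), (20, 156), (25, 151), (30, 108), (35, 30), (40, 17), (45, 22), (50, 25), (55, 26), (60, 15), (65, 24), (70, 25), (75, 19), (80, 19), (85, 25)]
-25 [[328.1, 214.6], [309.3, 209.3]]
0 [[330.9, 204.7], [312.2, 199.5]]
```

View pics/c7.png

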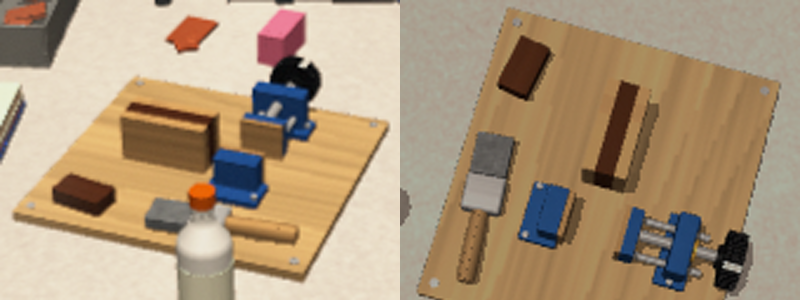

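The block stands upright on the board. Its rear end is at about top pixel (322,205), which is x ≈ -7 mm, about 18 mm beyond the jaws. The wheel mark is about 20° past two turns and nothing else has moved.

```bash
python3 -c "
from workcell import arm
print(arm.sign_off())"
```

```text
the job is handed in; nothing more can be done
None
```

The job is done and handed in: the handwheel is unscrewed about 2.06 turns, and the block stands upright on the board, about 18 mm clear of both jaws on the far side, with nothing else seen to have moved.

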